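# Warming tray off, dried spool lifted with the tongs

### The job

The dyed thread on the warming tray is dry. Turn the tray's rotary switch fully to OFF, then take up the kitchen tongs, close their jaws on the small wooden spool that stands on the tray, and lift it upright at least 10 cm above the tray: finish while still holding it there in the tongs, tongs level. Touch that spool only with the tongs, keep it upright all the while, leave the big reel beside it and everything else in place.

Things in the scene. Friction and masses are not known exactly. Their poses are not given: they have to be found in the camera images.
- tray: Electric warming tray, 240 x 380 x 45 mm high, fixed to the table, grey frame with steel rim. Origin: centre of its underside; local z up, local y along its length. The black glass (220 x 276 mm) covers it from local y -183 to +93 mm; the control pod with the rotary switch is its +y end. Deck and glass are both 45 mm above the table.
- tray_top (a point): Centre of the tray's top face, 45 mm above its origin, axes as the tray's.
- switch (a joint): Rotary switch on the tray's pod, vertical axis at tray-local x -40, y +145 mm. 0 = ON, where it starts (pointer 60 degrees clockwise from the tray's +x seen from above, at the short white bar); +1.047 rad = OFF (turned 60 degrees counter-clockwise: pointer along the tray's +x, at the round white dot). An over-centre spring snaps it to the nearer end; peak torque 0.1 N m; stops at both ends.
- switch_grip (a point): Point on the switch's axis at the height to grip, 16.5 mm above the tray's deck. The knob has a 44 mm disc, 6.5 mm high, and above it a bar grip 42 mm long (point's local x, towards the pointer), 12 mm thick (local y), from 6.5 to 26.5 mm above the deck.
- tongs: Stainless kitchen tongs, 0.1 kg, lying on edge, the two arms side by side, closing horizontally. Origin: under the grip point, at the lower edge; local x from hinge to jaws, z up. Hinge 100 mm behind the origin, pull ring to 124 mm behind, jaw ends 113 mm ahead. Arms: flat strips 3 mm thick, 24 mm high (z 0 to 24). Squeeze them across local y at the grip point.
- tongs_grip (a point): Midway between the arms at half height (12 mm above the lower edge), near the centre of mass; axes as the tongs'. Sprung open the arms measure 59 mm over the outside here, about 34 mm when closed on the spool; 10 mm less here brings the jaws 19 mm closer. Spring 8 N (open) to 14 N. To carry them with open jaws, hold them at about 54 mm.
- tongs_jaws (a point): Point midway between the two jaws, 93 mm ahead of the grip point, 12 mm above the tongs' lower edge. Jaws are concave scoops 34 mm long and 20 mm high (z 2 to 22 of the tongs); free gap between their inward lips about 64 mm when open.
- tongs_left: The tongs' arm on local +y, with its jaw. Origin on the hinge at the lower edge.
- tongs_right: The tongs' arm on local -y, with its jaw. Origin on the hinge at the lower edge.
- spool: The small wooden spool to lift: stands upright on the tray's glass, 50 mm high, two wooden flanges 34 mm across and 5 mm thick, wound with dark red thread 28 mm across between them (5 to 45 mm above its foot). About 28 g. Origin: centre of its foot; z up.
- reel: Big wooden reel with the same thread, also standing on the tray, 56 mm across, 62 mm high; to be left alone. Origin: centre of its foot. The spool and the reel may stand either way round on the glass, at least 95 mm apart.
- spool_b: Bystander: a spool just like the one on the tray, standing on the table. Origin: centre of its foot.
- spool_c: Bystander: squat spool with blue thread, 48 mm across, 40 mm high, on the table beyond the tongs.
- jar_a: Bystander: amber dye jar, 60 mm across, 85 mm high.
- jar_b: Bystander: clear jar, 68 mm across, 100 mm high.
- brush: Bystander: brush lying on the table.
- pin_tin: Bystander: round tin of pins, 62 mm across, 28 mm high.
- mug: Bystander: white mug, 80 mm across, 90 mm high.
Not all that is in view belongs to the job. Of the things that look like the tongs, take the one that is farthest from the robot's base at the start.

How it is judged:
On the way, in this order (a step that is already met when the one before it is completed fails the run):
1. the rotary switch is in its OFF notch (value of joint switch above 0.93 rad), for 0.2 s.
2. the spool is clamped between both jaws of the tongs and clear of the tray (contact force between spool and tongs_left above 0.5 N and contact force between spool and tongs_right above 0.5 N and z of spool in the frame of tray_top above 0.02 m and contact force between spool and tray below 0.05 N), for 0.2 s.
At the end, for the whole second after the job is handed in: Switch at OFF (0.12 rad); spool still, upright (0.3 rad), foot over 80 mm above the tray, clamped by both jaws (0.5 N each); tongs level (0.3 rad), squeezed by the fingers (2 N each arm); both clear of tray and reel, fingers off the spool; reel moved under 20 mm. It ends held (value of joint switch above 0.93 rad and z of spool in the frame of tray_top above 0.08 m and angle between each of spool, tongs's own z axis and vertical below 0.3 rad and contact force between spool and tongs_left above 0.5 N and contact force between spool and tongs_right above 0.5 N and contact force between the fingers and tongs_left above 2 N and contact force between the fingers and tongs_right above 2 N and contact force between spool and the fingers below 0.05 N and contact force between each of spool, tongs and tray below 0.05 N and contact force between each of spool, tongs and reel below 0.05 N and linear speed of spool below 0.03 m/s and distance of reel from where it was at the start of the episode below 0.02 m); the arm keeps its last pose, push and grip.
It fails at once if the robot touches the spool itself (contact force between spool and the fingers above 0.3 N or contact force between spool and the arm above 0.3 N).
It fails at once if the spool is tipped over (angle between spool's own z axis and vertical above 0.6 rad).
It fails at once if the reel or another bystander is pushed away (distance of any of reel, spool_b, spool_c, jar_a, jar_b, brush, pin_tin, mug from where it was at the start of the episode above 0.03 m).
It also fails if it takes over 58 s, if anything falls off the work surface, if the arm or the gripper's body presses on something with over 40 N, if the wrist force passes 120 N, or if a joint passes its speed limit or range.

### The arm

A 6-joint arm with a two-finger parallel gripper is mounted at the origin on the work surface. World frame = base frame: x ahead of the robot, y to its left, z up, the work surface at z = 0. Lengths are in m, angles in rad, forces in N, time in s.
With the tool pointing down it reaches from about 0.325 to 0.85 m from the base axis. Payload 4.4 kg.
Tool frame: the origin (TCP) lies at the very end of the fingers, on their centre line; the grasp point (between the pads) lies 19 mm behind it (manip.pinch_z is the z of the grasp point in the tool frame, in m); z points along the fingers, y is the line along which they close (so a half turn about z gives the same grasp; the last joint's range is limited). The gripper opens to 94 mm and grips with 3 to 60 N. Pads are 16 mm wide; open, the fingers measure 119 mm over their backs; the gripper's body (75 mm by 177 mm) begins 78 mm behind the grasp point.
Start: joints at [-1.319, 0.207, 1.542, -0, 1.393, -0.15], TCP at [0.225, -0.529, 0.205] pointing down, gripper open.
Joint ranges: [-2.73, 2.73], [-0.86, 2.22], [0.23, 2.46], [-1.11, 4.25], [0.08, 2.63], [-2.82, 2.82]. Speed limits (rad/s): [2.79, 2.79, 3.14, 3.14, 3.14, 3.14].

### API

Orientations are given as [roll, pitch, yaw] about the fixed x, y, z axes, in that order (R = Rz(yaw) Ry(pitch) Rx(roll)).
In Python, from cell import telemetry, viewer, manip gives the robot as it stands.
- The arm moves only by the tool jog_arm, never from a script. Its argument "targets" is a list of rows, each an object with "xyz": the shift along the tool's x, y, z normalised to -1 to 1, where 1 is 0.12 m, a list of three; "yaw": the turn about the tool's z normalised to -1 to 1, where 1 is pi rad. In form: [{"xyz": [dx, dy, dz], "yaw": yaw}, ...]. A call has 1 to 8 rows; each row shifts and turns the commanded pose from where the row before left it, along the tool's axes as they then stand; what a row does not reach is not made up. A row lasts 1/12 s, in which the tool goes at most 41.7 mm and 7.16 degrees, less where a joint would pass 70% of its speed; a pose out of reach is approached as far as the arm can. A call with a number of a shift or a turn outside -1 to 1 is refused whole. A call with a gripper value outside its range is refused whole. "jaw" is the closure, from -1 (fully open) to 1 (shut), set as the call begins (left out, the last holds). The fingers move at their own pace and stop on an object; "newtons" is the grip in N (left out, the last holds). Time passes only in rows, so rows that do not move let the fingers close. It gives the time, the measured TCP pose, the force, the opening and the grip force at its end, in the units of the state.
- telemetry.sense(): the state, without advancing time (a new reading comes with each control period).
- viewer.read_camera(name): name is "scene" or "top" or "wrist"; returns a dict with "img" (400x640x3 uint8, red, green, blue), "range_z" (400x640 float32, m along the optical axis (not along the pixel's ray), 0 where there is no reading), "camera_matrix" (3x3 intrinsics, pixels), "camera_from_world" (4x4, takes a point from world to camera coordinates); the wrist camera has in their place "mount" (4x4, takes a point from camera to tool coordinates, whose origin is the TCP and whose axes are the flange's). Camera axes: x right, y down, z forward; pixel columns grow to the right and rows downward; lengths in m; the calibration is good to about 2 mm. The wrist camera is an equidistant fisheye: a pixel r from the principal point sees the ray r / f radians off the axis. A picture is of the moment at which its call begins: read the wrist's pose just before it.
- manip.job_done(): hands the job in; it is judged then, once.
The state is a dict: "time_s": time; "q": joint angles; "joint_vel": joint speeds; "tau": joint torques, N m; "tool_pos": TCP position; "orientation": TCP orientation; "contact_force": force on the tool from outside, world axes, zero at the start; "moment": the same for the moment, N m; "opening": finger opening in m; "gripper_force": force on a finger pad.
Only numpy, scipy, OpenCV 4.12 (cv2) and the standard library are available. Lean on these libraries where they do the work, as an engineer would, in place of code of your own. Each camera call takes 0.05 s, during which the arm holds its last target. There are 200 camera calls.

## Working session

There is one attempt and no reset: what is moved stays moved. The work goes in short steps, Python scripts to look and compute and a tool call to move; the robot and the scene stay as the last step left them, time stands still between calls to the robot, and variables do not carry over. Pictures are saved under pics/ and viewed, at most 10 in all, crops included, and the job is handed in when it is done.

Besides the shell and the picture viewer there is one more tool, called after ">>>" as name(argument=value, ...), one argument or row to a line, values as JSON. jog_arm: Moves the arm, as the interface text tells. Scaled input: -1 to 1 covers 0.12 m each way for a shift and pi rad each way for a turn. Its arguments: {"type":"object","properties":{"targets":{"type":"array","items":{"type":"object","properties":{"xyz":{"type":"array","items":{"type":"number"}},"yaw":{"type":"number"}}}},"jaw":{"type":"number"},"newtons":{"type":"number"}},"required":["targets"]}

```bash
mkdir -p pics; cat > h.py <<'E'
import numpy as np, cv2
from cell import telemetry, viewer, manip
def cam(n,save=None):
    d=viewer.read_camera(n)
    if save: cv2.imwrite('pics/'+save,d['img'][:,:,::-1])
    return d
def world(d):
    K=d['camera_matrix'];T=np.linalg.inv(d['camera_from_world'])
    v,u=np.mgrid[0:400,0:640];z=d['range_z']
    P=np.stack([(u-K[0,2])/K[0,0]*z,(v-K[1,2])/K[1,1]*z,z,np.ones_like(z)],-1)
    return (P@T.T)[...,:3]
def plane(d,u,v,h):
    K=d['camera_matrix'];T=np.linalg.inv(d['camera_from_world'])
    r=T[:3,:3]@np.linalg.solve(K,[u,v,1]);c=T[:3,3]
    return c+r*(h-c[2])/r[2]
E
python3 - <<'E'
from h import *
for n in ('top','scene'):
    d=cam(n,n+'0.png'); np.savez(n+'0.npz',**d); print(n,d['camera_matrix'][0],np.linalg.inv(d['camera_from_world'])[:3,3])
print(telemetry.sense(),manip.pinch_z)
a=cv2.imread('pics/top0.png');cv2.imwrite('pics/top0b.png',cv2.resize(a,(800,500)))
E
```

```text
top [389.1194086    0.         321.23830806] [0.38359455 0.00553287 1.38070386]
scene [451.36879261   0.         318.20622668] [1.53388417 0.0234953  0.80993596]
{'time_s': 0.1, 'q': array([-1.31848199e+00,  2.07344532e-01,  1.54278048e+00, -8.54626979e-06,
        1.39351619e+00, -1.50522385e-01]), 'joint_vel': array([ 0.00234072, -0.00135865, -0.00204884, -0.00022496,  0.00110266,
        0.00141616]), 'tau': array([-2.90032895e-04, -3.71865606e+01, -2.82294631e+01,  6.99883676e-02,
        3.11361614e-02, -6.37941002e-05]), 'tool_pos': array([ 0.22520939, -0.52827476,  0.20441592]), 'orientation': array([-3.13956601e+00, -2.98874834e-04,  4.02837938e-01]), 'contact_force': array([-0.48275053, -0.45713968,  0.18295312]), 'moment': array([ 0.01756247,  0.01544833, -0.02673223]), 'gripper_force': 0.0, 'opening': 0.09410809285255707} -0.0188
```

View pics/top0.png

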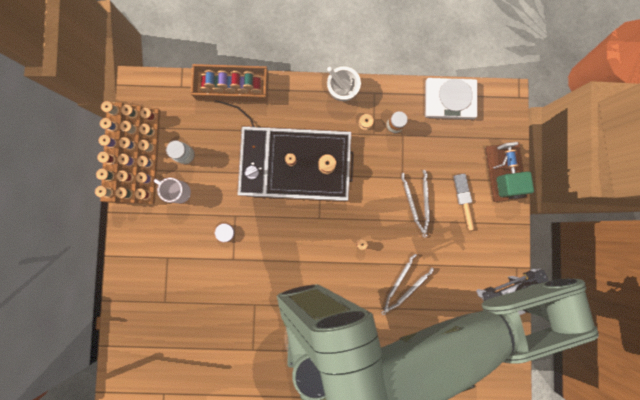

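View pics/scene0.png

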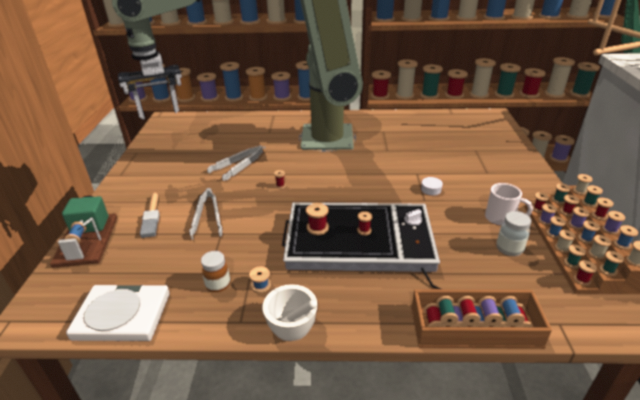

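Both pictures have image-up as +x and image-left as +y.

Tongs candidates in the top view:
- A: about (417,205), hinge at (425,233)
- B: about (408,283), hinge at (387,310), close to the base
- Grey metal piece near (515,285), which is a clamp or the gripper

A is the farthest from the base.

Spool candidates:
- Small spool on the tray: (290,159), the target
- Reel: (327,163)
- spool_b: (362,245)

Next I'll measure these and check the choice in a crop.

```bash
cat > m.py <<'E'
from h import *
d=dict(np.load('top0.npz'));W=world(d);img=d['img'];z=W[...,2]
print('table z',np.median(z[210:230,290:340]),'glass',np.median(z[175:190,280:340]))
# tray by height
m=((z>0.035)&(z<0.056)).astype(np.uint8);m[:, :235]=0;m[:,356:]=0;m[:120]=0;m[205:]=0
c=max(cv2.findContours(m,0,2)[0],key=cv2.contourArea);r=cv2.minAreaRect(c);B=cv2.boxPoints(r)
P=np.array([plane(d,u,v,.045) for u,v in B]);print('tray',P.mean(0),np.linalg.norm(np.diff(P[:3],axis=0),axis=1));print(P[:,:2])
def cen(u0,u1,v0,v1,h,tol=.006):
    s=z[v0:v1,u0:u1];vv,uu=np.where(abs(s-h)<tol);p=W[v0:v1,u0:u1][vv,uu]
    q=plane(d,uu.mean()+u0,vv.mean()+v0,h);(_,_),(w,l),_=cv2.minAreaRect((p[:,:2]*1000).astype(np.float32));return q.round(4),len(vv),p[:,2].max().round(4),round(w),round(l)
print('spool',cen(278,302,146,172,.095));print('reel',cen(308,345,145,182,.107));print('spool_b',cen(350,374,232,256,.05));print('knob',cen(240,265,155,192,.0715,.005))
s=((z>.012)&(z<.04)).astype(np.uint8);s[:,:395]=0;s[:,440:]=0;s[:160]=0;s[245:]=0
vv,uu=np.where(s);Q=np.array([plane(d,u,v,.024) for u,v in zip(uu,vv)])
for v in range(vv.min(),vv.max()+1,5):
    q=Q[vv==v]; print(v,sorted(uu[vv==v]),q[0,0].round(3) if len(q) else '')
a=np.hstack([cv2.resize(img[120:205,235:356],(484,340),interpolation=2),cv2.resize(img[160:245,390:465],(300,340),interpolation=2)])
cv2.imwrite('pics/crop.png',a[:,:,::-1])
E
python3 m.py
```

```text
table z 0.00019795095124286455 glass 0.045264296288871075
tray [0.60315032 0.09371013 0.045     ] [0.23932597 0.3833983 ]
[[ 0.48715305  0.2846298 ]
 [ 0.72647691  0.28362694]
 [ 0.71925396 -0.09970331]
 [ 0.47971735 -0.09371294]]
spool (array([0.6101, 0.1046, 0.095 ]), 77, np.float64(0.1009), 31, 30)
reel (array([ 0.5973, -0.0182,  0.107 ]), 217, np.float64(0.1127), 54, 53)
spool_b (array([ 0.33  , -0.1468,  0.05  ]), 73, np.float64(0.0554), 31, 31)
knob (array([0.5663, 0.238 , 0.0715]), 40, np.float64(0.076), 12, 41)
170 [np.int64(424)] 0.595
175 [np.int64(403), np.int64(426)] 0.575
180 [np.int64(404), np.int64(425)] 0.557
185 [np.int64(405), np.int64(406), np.int64(407), np.int64(426)] 0.54
190 [np.int64(407), np.int64(408), np.int64(409), np.int64(426), np.int64(427)] 0.522
195 [np.int64(408), np.int64(409), np.int64(410), np.int64(426), np.int64(427)] 0.505
200 [np.int64(410), np.int64(411), np.int64(412), np.int64(426), np.int64(427)] 0.488
205 [np.int64(412), np.int64(413), np.int64(427), np.int64(428)] 0.47
210 [np.int64(413), np.int64(414), np.int64(415), np.int64(427), np.int64(428)] 0.453
215 [np.int64(415), np.int64(416), np.int64(427), np.int64(428)] 0.436
220 [np.int64(416), np.int64(417), np.int64(427), np.int64(428)] 0.418
225 [np.int64(419), np.int64(420), np.int64(426), np.int64(427)] 0.401
230 [np.int64(423), np.int64(424), np.int64(425), np.int64(426)] 0.384
235 [np.int64(426)] 0.367
```

View pics/crop.png

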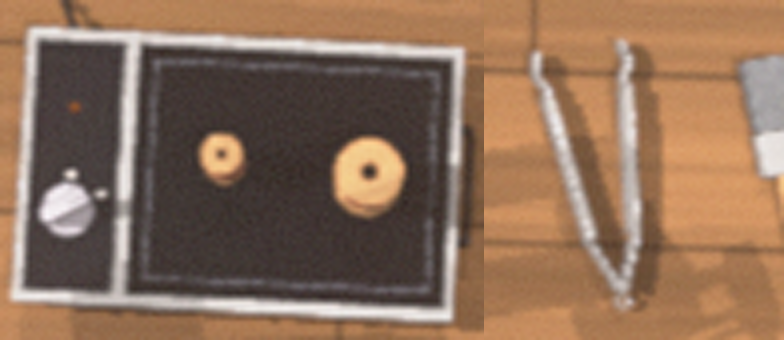

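The crop shows the tray turned about -3°, with the knob at (67,208) and its pointer towards the bar at (100,193). The small spool is at (221,158) and the reel at (370,175). Tongs A lie jaws-up with the hinge at (625,300), and nothing else there resembles them. Measured sizes and heights match the description. I'm moving over the knob now.

>>> jog_arm(
  targets=[
    {"xyz":[0.244,-0.227,0],"yaw":0},
    {"xyz":[0.244,-0.227,0],"yaw":0},
    {"xyz":[0.244,-0.227,0],"yaw":0},
    {"xyz":[0.244,-0.227,0],"yaw":0},
    {"xyz":[0.244,-0.227,0],"yaw":0},
    {"xyz":[0.244,-0.227,0],"yaw":0},
    {"xyz":[0.244,-0.227,0],"yaw":0},
  ],
  jaw=-0.1,
  newtons=30,
)

```text
time_s: 0.68
tool_pos: [0.3393, -0.2712, 0.205]
orientation: [-3.141, 0.0, 0.402]
contact_force: [0.8, -0.1, 0.2]
opening: 0.053
gripper_force: 0.0
```

>>> jog_arm(
  targets=[
    {"xyz":[0.244,-0.227,0],"yaw":0},
    {"xyz":[0.244,-0.227,0],"yaw":0},
    {"xyz":[0.244,-0.227,0],"yaw":0},
    {"xyz":[0.244,-0.227,0],"yaw":0},
    {"xyz":[0.244,-0.227,0],"yaw":0},
    {"xyz":[0.244,-0.227,0],"yaw":0},
    {"xyz":[0.244,-0.227,0],"yaw":0},
  ],
)

```text
time_s: 1.27
tool_pos: [0.4531, -0.0154, 0.2052]
orientation: [3.142, 0.0, 0.403]
contact_force: [1.2, -1.3, -0.6]
opening: 0.0517
gripper_force: 0.0
```

>>> jog_arm(
  targets=[
    {"xyz":[0.244,-0.227,0],"yaw":0},
    {"xyz":[0.244,-0.227,0],"yaw":0},
    {"xyz":[0.244,-0.227,0],"yaw":0},
    {"xyz":[0.244,-0.227,0],"yaw":0},
    {"xyz":[0.244,-0.227,0],"yaw":0},
    {"xyz":[0.244,-0.227,0],"yaw":0},
    {"xyz":[0.244,-0.227,0],"yaw":0},
  ],
)

```text
time_s: 1.85
tool_pos: [0.5668, 0.2403, 0.2047]
orientation: [-3.142, 0.001, 0.403]
contact_force: [-0.6, 0.7, -0.5]
opening: 0.0517
gripper_force: 0.0
```

>>> jog_arm(
  targets=[
    {"xyz":[0,0,0],"yaw":-0.0373},
    {"xyz":[0,0,0],"yaw":-0.0373},
    {"xyz":[0,0,0],"yaw":-0.0373},
    {"xyz":[0,0,0],"yaw":-0.0373},
    {"xyz":[0,0,0],"yaw":-0.0373},
    {"xyz":[0,0,0],"yaw":-0.0373},
    {"xyz":[0,0,0],"yaw":-0.0373},
  ],
)

```text
time_s: 2.43
tool_pos: [0.5663, 0.2382, 0.2046]
orientation: [-3.14, 0.001, 1.229]
contact_force: [0.6, -0.9, 0.3]
opening: 0.0514
gripper_force: 0.0
```

>>> jog_arm(
  targets=[
    {"xyz":[0,0,0],"yaw":-0.0373},
    {"xyz":[0,0,0],"yaw":-0.0373},
    {"xyz":[0,0,0],"yaw":-0.0373},
    {"xyz":[0,0,0],"yaw":-0.0373},
    {"xyz":[0,0,0],"yaw":-0.0373},
    {"xyz":[0,0,0],"yaw":-0.0373},
    {"xyz":[0,0,0],"yaw":-0.0373},
  ],
)

```text
time_s: 3.02
tool_pos: [0.5664, 0.2382, 0.2047]
orientation: [-3.14, -0.0, 2.049]
contact_force: [0.2, 0.0, -1.1]
opening: 0.0515
gripper_force: 0.0
```

```bash
cat >> h.py <<'E'
from scipy.spatial.transform import Rotation as Ro
def wrist(save=None):
    s=telemetry.sense();d=cam('wrist',save);K=d['camera_matrix']
    v,u=np.mgrid[0:400,0:640];z=d['range_z']
    x=(u-K[0,2])/K[0,0];y=(v-K[1,2])/K[1,1];th=np.hypot(x,y)+1e-9;t=np.tan(np.minimum(th,1.3))
    P=np.stack([x/th*t*z,y/th*t*z,z,np.ones_like(z)],-1)
    T=np.eye(4);T[:3,:3]=Ro.from_euler('xyz',s['orientation']).as_matrix();T[:3,3]=s['tool_pos']
    W=(P@(T@d['mount']).T)[...,:3];W[(z<=0)|(th>1.25)]=np.nan
    return s,d,W
def rect(W,c,rad,h0,h1):
    m=(np.hypot(W[...,0]-c[0],W[...,1]-c[1])<rad)&(W[...,2]>h0)&(W[...,2]<h1)
    p=W[m];r=cv2.minAreaRect((p[:,:2]*1000).astype(np.float32));return len(p),p.mean(0).round(4),r,np.median(p[:,2])
E
python3 - <<'E'
from h import *
s,d,W=wrist('w1.png');print(d['mount'].round(3))
print('knob',rect(W,(.566,.238),.03,.066,.08));print('spool',rect(W,(.61,.1046),.03,.088,.105));print('deck',np.nanmedian(W[...,2][(abs(W[...,0]-.6)<.02)&(abs(W[...,1]-.05)<.02)]))
E
```

```text
[[ 0.001 -0.961 -0.276  0.083]
 [ 1.     0.001  0.001  0.001]
 [-0.001 -0.276  0.961 -0.179]
 [ 0.     0.     0.     1.   ]]
knob (471, array([0.5662, 0.2416, 0.071 ]), ((566.7314453125, 239.9671173095703), (12.611921310424805, 42.240203857421875), 27.70246696472168), np.float64(0.0710672985546294))
spool (295, array([0.6079, 0.1147, 0.0943]), ((607.73583984375, 114.85926818847656), (32.330841064453125, 15.926030158996582), 22.600875854492188), np.float64(0.09445722807198897))
deck 0.044757301554547324
```

View pics/w1.png

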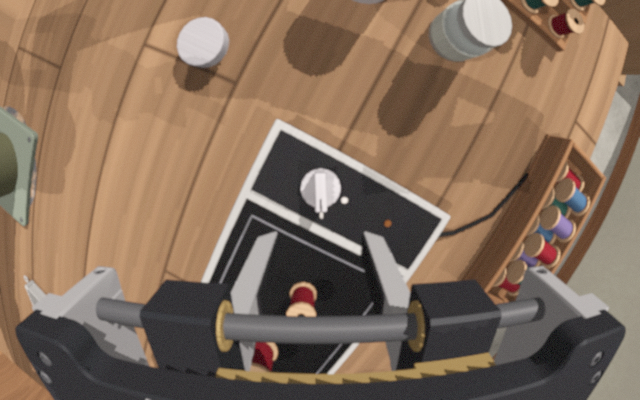

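The wrist view shows the knob at (320,187), with its bar vertical in the image, so it is aligned with the fingers. Its measured size is 12.6 × 42 mm and its top is at 0.071 m. I'll descend, grip and turn it 60°.

>>> jog_arm(
  targets=[
    {"xyz":[0.013,0,0.25]},
    {"xyz":[0,0,0.25]},
    {"xyz":[0,0,0.25]},
    {"xyz":[0,0,0.25]},
    {"xyz":[0,0,0.15]},
    {"xyz":[0,0,0.09]},
    {"xyz":[0,0,0]},
  ],
)

```text
invalid input at $.targets[0]: expected keys xyz, yaw
```

>>> jog_arm(
  targets=[
    {"xyz":[0,0,0]},
    {"xyz":[0,0,0]},
    {"xyz":[0,0,0]},
    {"xyz":[0,0,0]},
    {"xyz":[0,0,0]},
    {"xyz":[0,0,0]},
  ],
  jaw=1,
  newtons=30,
)

```text
invalid input at $.targets[0]: expected keys xyz, yaw
```

>>> jog_arm(
  targets=[
    {"xyz":[0.013,0,0.25],"yaw":0},
    {"xyz":[0,0,0.25],"yaw":0},
    {"xyz":[0,0,0.25],"yaw":0},
    {"xyz":[0,0,0.25],"yaw":0},
    {"xyz":[0,0,0.15],"yaw":0},
    {"xyz":[0,0,0.09],"yaw":0},
    {"xyz":[0,0,0],"yaw":0},
  ],
)

```text
time_s: 3.65
tool_pos: [0.5634, 0.2389, 0.0531]
orientation: [-3.135, -0.001, 2.042]
contact_force: [-0.5, 0.1, 1.0]
opening: 0.0515
gripper_force: 0.0
```

>>> jog_arm(
  targets=[
    {"xyz":[0,0,0],"yaw":0},
    {"xyz":[0,0,0],"yaw":0},
    {"xyz":[0,0,0],"yaw":0},
    {"xyz":[0,0,0],"yaw":0},
    {"xyz":[0,0,0],"yaw":0},
    {"xyz":[0,0,0],"yaw":0},
  ],
  jaw=1,
  newtons=30,
)

```text
time_s: 4.15
tool_pos: [0.5667, 0.2398, 0.0575]
orientation: [3.14, 0.0, 2.043]
contact_force: [0.4, -0.3, 0.6]
opening: 0.0152
gripper_force: 0.0
```

>>> jog_arm(
  targets=[
    {"xyz":[0,0,0],"yaw":0},
    {"xyz":[0,0,0],"yaw":0},
    {"xyz":[0,0,0],"yaw":0},
    {"xyz":[0,0,0],"yaw":0},
  ],
)

```text
time_s: 4.48
tool_pos: [0.5657, 0.2394, 0.0573]
orientation: [-3.141, 0.0, 2.044]
contact_force: [-2.7, -1.2, 5.6]
opening: 0.0117
gripper_force: 30.0
```

>>> jog_arm(
  targets=[
    {"xyz":[0,0,0],"yaw":-0.028},
    {"xyz":[0,0,0],"yaw":-0.028},
    {"xyz":[0,0,0],"yaw":-0.028},
    {"xyz":[0,0,0],"yaw":-0.028},
    {"xyz":[0,0,0],"yaw":-0.028},
    {"xyz":[0,0,0],"yaw":-0.028},
  ],
)

```text
time_s: 4.98
tool_pos: [0.5651, 0.2388, 0.0573]
orientation: [-3.139, -0.001, 2.575]
contact_force: [-4.6, -4.3, 7.8]
opening: 0.0117
gripper_force: 30.0
```

>>> jog_arm(
  targets=[
    {"xyz":[0,0,0],"yaw":-0.028},
    {"xyz":[0,0,0],"yaw":-0.028},
    {"xyz":[0,0,0],"yaw":-0.028},
    {"xyz":[0,0,0],"yaw":-0.028},
    {"xyz":[0,0,0],"yaw":-0.028},
    {"xyz":[0,0,0],"yaw":-0.028},
    {"xyz":[0,0,0],"yaw":0},
    {"xyz":[0,0,0],"yaw":0},
  ],
)

```text
time_s: 5.65
tool_pos: [0.5648, 0.238, 0.0573]
orientation: [-3.138, -0.003, 3.099]
contact_force: [-5.6, -5.6, 8.4]
opening: 0.0118
gripper_force: 29.9
```

The knob turned 1.055 rad. Next I release, lift and go over to tongs A.

>>> jog_arm(
  targets=[
    {"xyz":[0,0,0],"yaw":0},
    {"xyz":[0,0,0],"yaw":0},
    {"xyz":[0,0,0],"yaw":0},
    {"xyz":[0,0,0],"yaw":0},
    {"xyz":[0,0,-0.1],"yaw":0},
    {"xyz":[0,0,-0.2],"yaw":0},
    {"xyz":[0,0,-0.3],"yaw":0},
    {"xyz":[0,0,-0.3],"yaw":0},
  ],
  jaw=-0.1,
)

```text
time_s: 6.32
tool_pos: [0.5651, 0.2396, 0.1653]
orientation: [-3.141, -0.003, 3.099]
contact_force: [1.2, -0.1, -0.3]
opening: 0.0518
gripper_force: 0.0
```

>>> jog_arm(
  targets=[
    {"xyz":[0,0,-0.3],"yaw":0},
    {"xyz":[0,0,-0.13],"yaw":0},
    {"xyz":[0.043,-0.299,0],"yaw":0},
    {"xyz":[0.043,-0.299,0],"yaw":0},
    {"xyz":[0.043,-0.299,0],"yaw":0},
    {"xyz":[0.043,-0.299,0],"yaw":0},
    {"xyz":[0.043,-0.299,0],"yaw":0},
    {"xyz":[0.043,-0.299,0],"yaw":0},
  ],
)

```text
time_s: 6.98
tool_pos: [0.5257, 0.0246, 0.2174]
orientation: [-3.142, 0.002, 3.099]
contact_force: [0.0, 0.5, 0.4]
opening: 0.0519
gripper_force: 0.0
```

>>> jog_arm(
  targets=[
    {"xyz":[0.043,-0.299,0],"yaw":0},
    {"xyz":[0.043,-0.299,0],"yaw":0},
    {"xyz":[0.043,-0.299,0],"yaw":0},
    {"xyz":[0.043,-0.299,0],"yaw":0},
    {"xyz":[0.043,-0.299,0],"yaw":0},
    {"xyz":[0.043,-0.299,0],"yaw":0},
    {"xyz":[0.043,-0.299,0],"yaw":0},
    {"xyz":[0.043,-0.299,0],"yaw":0},
  ],
  jaw=-1,
)

```text
time_s: 7.65
tool_pos: [0.4722, -0.2608, 0.2174]
orientation: [-3.141, 0.002, 3.099]
contact_force: [0.3, 0.1, -0.0]
opening: 0.0941
gripper_force: 0.0
```

>>> jog_arm(
  targets=[
    {"xyz":[0.043,-0.299,0],"yaw":0},
    {"xyz":[0.043,-0.299,0],"yaw":0},
    {"xyz":[0,0,0],"yaw":-0.025},
    {"xyz":[0,0,0],"yaw":-0.025},
    {"xyz":[0,0,0],"yaw":-0.025},
    {"xyz":[0,0,0],"yaw":0},
    {"xyz":[0,0,0],"yaw":0},
  ],
)

```text
time_s: 8.23
tool_pos: [0.4593, -0.3304, 0.2169]
orientation: [-3.141, 0.001, -2.951]
contact_force: [0.8, -0.2, 0.9]
opening: 0.0937
gripper_force: 0.0
```

```bash
cat > t.py <<'E'
from h import *
s,d,W=wrist('w2.png');print(s['tool_pos'],s['orientation'])
m=(W[...,2]>.015)&(W[...,2]<.03)&(W[...,0]>.33)&(W[...,0]<.62)&(W[...,1]>-.40)&(W[...,1]<-.24)
p=W[m];print(len(p),np.median(p[:,2]))
for x in np.arange(.36,.62,.02):
    q=p[abs(p[:,0]-x)<.004,1]
    if len(q): print(x.round(2),np.unique((q*1000).round().astype(int)))
t=cam('top','top2.png');Wt=world(t)
E
python3 t.py
```

```text
[ 0.45927995 -0.33043161  0.21688508] [-3.14099222e+00  5.31537456e-04 -2.95065868e+00]
1493 0.023804692653163206
0.38 [-370 -369 -368 -367 -366 -365 -364 -363 -362 -361 -360 -359]
0.4 [-373 -372 -371 -370 -369 -352 -351 -350 -349 -348 -347 -346 -345]
0.42 [-378 -377 -376 -375 -374 -340 -339 -338 -337 -336 -335 -334]
0.44 [-378 -377 -376 -375 -374 -373 -372 -336 -335 -334 -333 -332 -331 -330
 -329 -328 -327]
0.46 [-376 -375 -374 -373 -372 -371 -370 -330 -329 -328 -327 -326 -325 -324
 -323 -322]
0.48 [-376 -375 -374 -373 -372 -371 -370 -369 -322 -321 -320 -319 -318 -317
 -316 -315 -314]
0.5 [-375 -374 -373 -372 -371 -370 -369 -368 -367 -317 -316 -315 -314 -313
 -312 -311 -310 -309]
0.52 [-373 -372 -371 -370 -369 -368 -367 -366 -310 -309 -308 -307 -306 -305
 -304 -303]
0.54 [-371 -370 -369 -368 -367 -366 -365 -304 -302 -301 -300 -299 -298 -297
 -296]
0.56 [-370 -368 -367 -366 -365 -364 -363 -294 -293 -292 -291 -289 -288 -287]
0.58 [-370 -369 -368 -367 -290 -289 -288 -287]
0.6 [-362 -361]
```

View pics/w2.png

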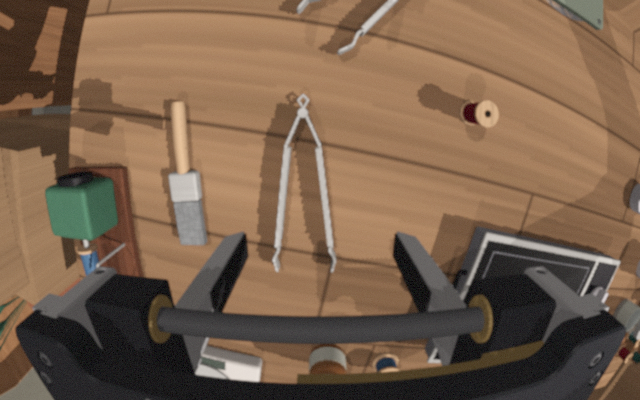

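The wrist view shows tongs A with the ring at (303,100) and the jaws at (278,268) and (333,268). The brush is at (190,200), well clear. The midline puts the grip point at about (0.477, -0.346), with the tongs yawed 11.7°. I'm going down on it.

>>> jog_arm(
  targets=[
    {"xyz":[-0.121,-0.152,0],"yaw":-0.004},
    {"xyz":[0,0,0.3],"yaw":0},
    {"xyz":[0,0,0.3],"yaw":0},
    {"xyz":[0,0,0.3],"yaw":0},
    {"xyz":[0,0,0.3],"yaw":0},
    {"xyz":[0,0,0.15],"yaw":0},
    {"xyz":[0,0,0],"yaw":0},
    {"xyz":[0,0,0],"yaw":0},
  ],
)

```text
time_s: 9.0
tool_pos: [0.4764, -0.3446, 0.0534]
orientation: [3.14, -0.001, -2.936]
contact_force: [0.1, -0.2, 0.9]
opening: 0.094
gripper_force: 0.0
```

```bash
sed -i "s/w2.png/w3.png/;/top2/d" t.py; python3 t.py
```

```text
[ 0.47643151 -0.3446454   0.05344648] [ 3.13953003e+00 -1.37423668e-03 -2.93630904e+00]
3759 0.023957052113166344
0.36 [-367]
0.38 [-371 -370 -369 -368 -367 -366 -365 -364 -363 -362 -361 -360 -359]
0.4 [-374 -373 -372 -371 -370 -354 -353 -352 -351 -350 -349 -348 -347 -346]
0.42 [-379 -378 -377 -376 -375 -374 -342 -341 -340 -339 -338 -337 -336 -335
 -334]
0.44 [-378 -377 -376 -375 -374 -373 -372 -337 -336 -335 -334 -333 -332 -331
 -330 -329 -328]
0.46 [-377 -376 -375 -374 -373 -372 -371 -370 -330 -329 -328 -327 -326 -325
 -324 -323 -322 -321]
0.48 [-376 -375 -374 -373 -372 -371 -370 -369 -324 -323 -322 -321 -320 -319
 -318 -317 -316 -315 -314]
0.5 [-375 -374 -373 -372 -371 -370 -369 -368 -317 -316 -315 -314 -313 -312
 -311 -310 -309 -308]
0.52 [-374 -373 -372 -371 -370 -369 -368 -367 -366 -311 -310 -309 -308 -307
 -306 -305 -304 -303 -302]
0.54 [-372 -371 -370 -369 -368 -367 -366 -365 -304 -303 -302 -301 -300 -299
 -298 -297 -296 -295]
0.56 [-371 -370 -369 -368 -367 -366 -365 -364]
0.58 [-290 -289 -288 -287]
0.6 [-363 -362 -361]
```

>>> jog_arm(
  targets=[
    {"xyz":[0,-0.01,0.15],"yaw":0},
    {"xyz":[0,0,0.13],"yaw":0},
    {"xyz":[0,0,0.07],"yaw":0},
    {"xyz":[0,0,0.04],"yaw":0},
    {"xyz":[0,0,0.02],"yaw":0},
    {"xyz":[0,0,0],"yaw":0},
    {"xyz":[0,0,0],"yaw":0},
  ],
)

```text
time_s: 9.63
tool_pos: [0.4778, -0.3473, 0.0061]
orientation: [-3.14, 0.001, -2.936]
contact_force: [0.7, 0.4, 0.0]
opening: 0.094
gripper_force: 0.0
```

>>> jog_arm(
  targets=[
    {"xyz":[0,0,0],"yaw":0},
    {"xyz":[0,0,0],"yaw":0},
    {"xyz":[0,0,0],"yaw":0},
    {"xyz":[0,0,0],"yaw":0},
    {"xyz":[0,0,0],"yaw":0},
    {"xyz":[0,0,0],"yaw":0},
    {"xyz":[0,0,0],"yaw":0},
    {"xyz":[0,0,0],"yaw":0},
  ],
  jaw=-0.15,
  newtons=30,
)

```text
time_s: 10.3
tool_pos: [0.4774, -0.3469, 0.0052]
orientation: [-3.141, 0.0, -2.936]
contact_force: [0.8, -1.2, 1.1]
opening: 0.0538
gripper_force: 9.1
```

The tongs are gripped at 53.8 mm and 9.1 N. I'll lift and check them.

>>> jog_arm(
  targets=[
    {"xyz":[0,0,-0.05],"yaw":0},
    {"xyz":[0,0,-0.15],"yaw":0},
    {"xyz":[0,0,-0.25],"yaw":0},
    {"xyz":[0,0,-0.3],"yaw":0},
    {"xyz":[0,0,-0.3],"yaw":0},
    {"xyz":[0,0,-0.3],"yaw":0},
    {"xyz":[0,0,-0.2],"yaw":0},
    {"xyz":[0,0,-0.07],"yaw":0},
  ],
)

```text
time_s: 10.97
tool_pos: [0.4791, -0.3485, 0.2052]
orientation: [-3.134, 0.005, -2.936]
contact_force: [0.6, 0.1, -1.0]
opening: 0.0546
gripper_force: 8.7
```

>>> jog_arm(
  targets=[
    {"xyz":[0,0.1,0],"yaw":0},
    {"xyz":[-0.01,0.2,0],"yaw":0},
    {"xyz":[-0.01,0.25,0],"yaw":0},
    {"xyz":[-0.01,0.25,0],"yaw":0},
    {"xyz":[-0.01,0.25,0],"yaw":0},
    {"xyz":[-0.01,0.25,0],"yaw":0},
    {"xyz":[-0.01,0.25,0],"yaw":0},
    {"xyz":[-0.01,0.25,0],"yaw":0},
  ],
)

```text
time_s: 11.63
tool_pos: [0.4383, -0.1303, 0.1961]
orientation: [3.137, -0.005, -2.936]
contact_force: [0.8, 1.0, -1.0]
opening: 0.0538
gripper_force: 8.7
```

>>> jog_arm(
  targets=[
    {"xyz":[-0.01,0.25,0],"yaw":0},
    {"xyz":[-0.01,0.25,0],"yaw":0},
    {"xyz":[0,0.25,0],"yaw":0},
    {"xyz":[0,0.25,0],"yaw":0},
    {"xyz":[0,0.25,0],"yaw":0},
    {"xyz":[0,0.25,0],"yaw":0},
    {"xyz":[0,0.12,0],"yaw":0},
    {"xyz":[0,0.05,0],"yaw":0},
  ],
)

```text
time_s: 12.3
tool_pos: [0.3992, 0.0657, 0.1964]
orientation: [3.139, -0.006, -2.933]
contact_force: [-0.6, 0.4, -0.6]
opening: 0.0541
gripper_force: 8.7
```

```bash
cat > c.py <<'E'
from h import *
import sys
s,d,W=wrist('w%s.png'%sys.argv[1]);print(s['tool_pos'].round(4),s['orientation'].round(3),s['opening'],s['gripper_force'])
R=Ro.from_euler('xyz',s['orientation']).as_matrix()
L=(W-s['tool_pos'])@R   # tool coords
m=(abs(L[...,1])<.055)&(L[...,2]>-.045)&(L[...,2]<.02)
p=L[m]
print('tongs/tool-frame: x, y clusters, z top')
for x in np.arange(-.12,.13,.02):
    q=p[abs(p[:,0]-x)<.005]
    for sg in (1,-1):
        k=q[q[:,1]*sg>0]
        if len(k)>4: print(round(x,2),sg,'y',k[:,1].min().round(4),k[:,1].max().round(4),'top z',np.percentile(k[:,2],10).round(4))
for n in ('top','scene'):
    d=cam(n,n+sys.argv[1]+'.png');V=world(d)
    print(n,'spool',rect(V,(.61,.1056),.03,.088,.105))
E
python3 c.py 4
```

```text
[0.3992 0.0657 0.1964] [ 3.139 -0.006 -2.933] 0.0541088336769485 8.72158564045094
tongs/tool-frame: x, y clusters, z top
-0.1 1 y 0.034 0.0392 top z -0.0174
-0.1 -1 y -0.0364 -0.031 top z -0.0172
-0.08 1 y 0.0291 0.035 top z -0.0181
-0.08 -1 y -0.0313 -0.026 top z -0.0179
-0.06 1 y 0.0268 0.0292 top z 0.0027
-0.06 -1 y -0.0253 -0.0237 top z 0.0026
-0.04 1 y 0.0253 0.0323 top z -0.0195
-0.04 -1 y -0.0286 -0.0216 top z -0.0194
-0.02 1 y 0.0238 0.031 top z -0.0195
-0.02 -1 y -0.0265 -0.0193 top z -0.0194
0.0 1 y 0.0217 0.0299 top z -0.0385
0.0 -1 y -0.0254 -0.0172 top z -0.0392
0.02 1 y 0.0199 0.0269 top z -0.0193
0.02 -1 y -0.0227 -0.0148 top z -0.0193
0.04 1 y 0.0185 0.0257 top z -0.0193
0.04 -1 y -0.0205 -0.0126 top z -0.0192
0.06 1 y 0.0177 0.0239 top z -0.0191
0.06 -1 y -0.0179 -0.0117 top z -0.019
0.08 1 y 0.0099 0.0166 top z -0.019
0.08 -1 y -0.0102 -0.0034 top z -0.0191
0.1 1 y 0.0001 0.0088 top z -0.0191
0.1 -1 y -0.0025 -0.0004 top z -0.019
0.12 1 y 0.0005 0.0092 top z -0.0084
0.12 -1 y -0.0033 -0.0 top z -0.0082
top spool (79, array([0.61  , 0.1049, 0.0953]), ((609.580078125, 105.06229400634766), (30.648801803588867, 31.233253479003906), 72.22327423095703), np.float64(0.09526178287612774))
scene spool (100, array([0.6138, 0.1025, 0.0954]), ((612.1509399414062, 103.12179565429688), (30.80587387084961, 34.879180908203125), 87.00566101074219), np.float64(0.09570123166274741))
```

View pics/scene4.png

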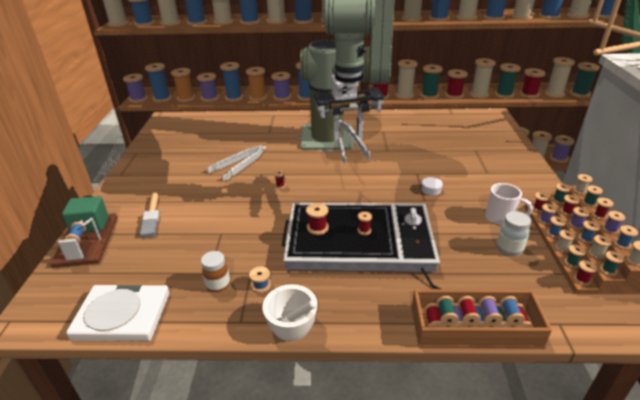

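The scene view shows the tongs held level above the table near (352,135), with the spool at (365,223) and the reel at (317,218) undisturbed. The knob at (413,218) points to +x, which is OFF. Next I align with the spool and descend to jaw height.

>>> jog_arm(
  targets=[
    {"xyz":[0,-0.062,0.1],"yaw":0},
    {"xyz":[0,0,0.22],"yaw":0},
    {"xyz":[0,0,0.25],"yaw":0},
    {"xyz":[0,0,0.25],"yaw":0},
    {"xyz":[0,0,0.18],"yaw":0},
    {"xyz":[0,0,0.1],"yaw":0},
    {"xyz":[0,0,0.01],"yaw":0},
    {"xyz":[0,0,0],"yaw":0},
  ],
)

```text
time_s: 13.12
tool_pos: [0.4033, 0.055, 0.0652]
orientation: [3.141, -0.003, -2.938]
contact_force: [0.3, 0.4, -0.5]
opening: 0.0541
gripper_force: 8.7
```

>>> jog_arm(
  targets=[
    {"xyz":[-0.05,0,0],"yaw":0},
    {"xyz":[-0.1,0,0],"yaw":0},
    {"xyz":[-0.1,0,0],"yaw":0},
    {"xyz":[-0.1,0,0],"yaw":0},
    {"xyz":[-0.05,0,0],"yaw":0},
    {"xyz":[0,0,0],"yaw":0},
    {"xyz":[0,0,0],"yaw":0},
  ],
)

```text
time_s: 13.7
tool_pos: [0.4519, 0.0656, 0.0669]
orientation: [-3.141, 0.001, -2.936]
contact_force: [-0.6, -0.4, -0.7]
opening: 0.0537
gripper_force: 8.7
```

```bash
python3 c.py 5 | grep -v ' 1 y\|-1 y' ; python3 - <<'E'
import cv2
a=cv2.imread('pics/top5.png')[110:210,230:370];cv2.imwrite('pics/c5.png',cv2.resize(a,None,fx=5,fy=5,interpolation=2))
E
```

```text
[0.4519 0.0656 0.0669] [-3.141e+00  1.000e-03 -2.936e+00] 0.05374557143106178 8.721959420945495
tongs/tool-frame: x, y clusters, z top
top spool (79, array([0.61  , 0.1049, 0.0949]), ((609.4778442382812, 104.32565307617188), (31.17041015625, 30.65968894958496), 87.07147216796875), np.float64(0.09497925851413891))
scene spool (97, array([0.6139, 0.1026, 0.0958]), ((611.7543334960938, 102.32018280029297), (30.726158142089844, 31.675806045532227), 46.90053176879883), np.float64(0.09595986605752826))
```

View pics/c5.png

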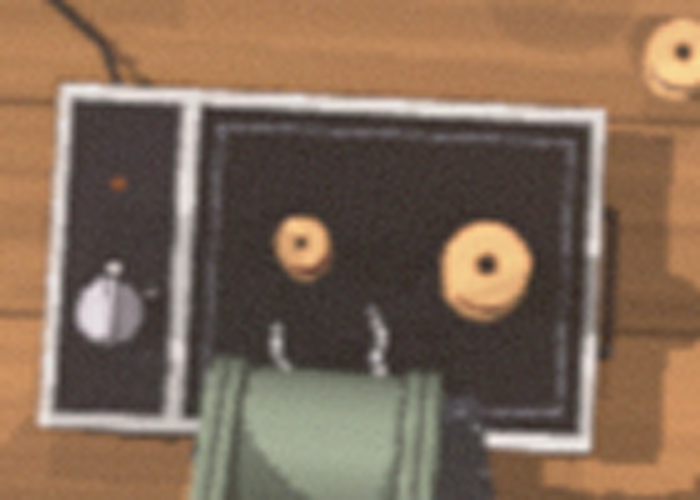

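The top crop shows the open jaws at (280,345) and (378,340), astride the line to the spool at (302,243). The reel at (487,270) is well clear and the knob pointer is on the dot (OFF). I'm advancing 70 mm with a 4 mm side correction.

>>> jog_arm(
  targets=[
    {"xyz":[0,0.032,0.025],"yaw":0},
    {"xyz":[-0.05,0,0],"yaw":0},
    {"xyz":[-0.08,0,0],"yaw":0},
    {"xyz":[-0.08,0,0],"yaw":0},
    {"xyz":[-0.05,0,0],"yaw":0},
    {"xyz":[-0.03,0,0],"yaw":0},
    {"xyz":[0,0,0],"yaw":0},
    {"xyz":[0,0,0],"yaw":0},
  ],
)

```text
time_s: 14.52
tool_pos: [0.4846, 0.0766, 0.0631]
orientation: [3.141, -0.001, -2.936]
contact_force: [-0.2, -0.4, -1.4]
opening: 0.0543
gripper_force: 8.7
```

>>> jog_arm(
  targets=[
    {"xyz":[-0.05,0,0],"yaw":0},
    {"xyz":[-0.08,0,0],"yaw":0},
    {"xyz":[-0.08,0,0],"yaw":0},
    {"xyz":[-0.05,0,0],"yaw":0},
    {"xyz":[-0.03,0,0],"yaw":0},
    {"xyz":[0,0,0],"yaw":0},
    {"xyz":[0,0,0],"yaw":0},
  ],
)

```text
time_s: 15.1
tool_pos: [0.5186, 0.0837, 0.0631]
orientation: [3.142, -0.001, -2.936]
contact_force: [-0.5, 0.6, -2.0]
opening: 0.0542
gripper_force: 8.7
```

```bash
python3 c.py 6 | grep -v ' 1 y\|-1 y' ; python3 - <<'E'
import cv2,numpy as np
a=cv2.imread('pics/top6.png')[110:210,250:350];b=cv2.imread('pics/scene6.png')[170:250,300:420]
cv2.imwrite('pics/c6.png',np.hstack([cv2.resize(a,(320,320),interpolation=2),cv2.resize(b,(480,320),interpolation=2)]))
E
```

```text
[0.5186 0.0837 0.0631] [ 3.142e+00 -1.000e-03 -2.936e+00] 0.05421954470197958 8.721814040327445
tongs/tool-frame: x, y clusters, z top
top spool (30, array([0.6189, 0.1044, 0.0952]), ((619.1362915039062, 104.34365844726562), (30.015518188476562, 11.073546409606934), 87.40965270996094), np.float64(0.094903512127816))
scene spool (98, array([0.6134, 0.1024, 0.0954]), ((612.264892578125, 103.12370300292969), (30.861696243286133, 34.22099685668945), 88.0494384765625), np.float64(0.09568074007311972))
```

View pics/c6.png

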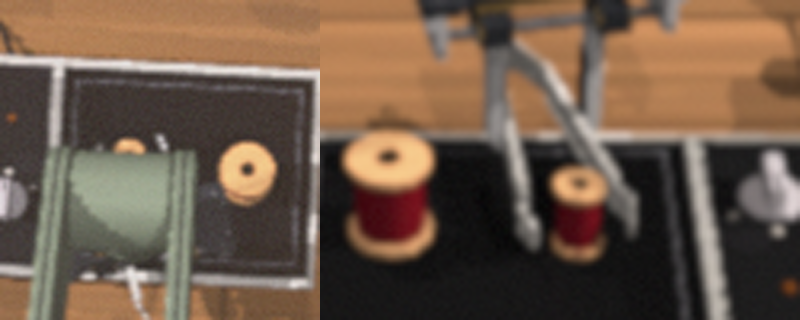

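The scene crop shows the spool at (578,205), centred between the jaw ends at (535,240) and (630,225). I'll close gradually.

>>> jog_arm(
  targets=[
    {"xyz":[0,0,0],"yaw":0},
    {"xyz":[0,0,0],"yaw":0},
    {"xyz":[0,0,0],"yaw":0},
    {"xyz":[0,0,0],"yaw":0},
  ],
  jaw=0.08,
)

```text
time_s: 15.58
tool_pos: [0.5185, 0.0837, 0.0633]
orientation: [3.142, 0.0, -2.936]
contact_force: [0.2, -0.2, -0.6]
opening: 0.0438
gripper_force: 11.0
```

>>> jog_arm(
  targets=[
    {"xyz":[0,0,0],"yaw":0},
    {"xyz":[0,0,0],"yaw":0},
    {"xyz":[0,0,0],"yaw":0},
    {"xyz":[0,0,0],"yaw":0},
  ],
  jaw=0.2,
)

```text
time_s: 15.92
tool_pos: [0.5186, 0.0837, 0.0632]
orientation: [-3.142, -0.0, -2.936]
contact_force: [0.2, 0.4, -0.8]
opening: 0.0378
gripper_force: 12.3
```

>>> jog_arm(
  targets=[
    {"xyz":[0,0,0],"yaw":0},
    {"xyz":[0,0,0],"yaw":0},
    {"xyz":[0,0,0],"yaw":0},
    {"xyz":[0,0,0],"yaw":0},
    {"xyz":[0,0,0],"yaw":0},
    {"xyz":[0,0,0],"yaw":0},
  ],
  jaw=0.35,
)

```text
time_s: 16.42
tool_pos: [0.5186, 0.0837, 0.0632]
orientation: [-3.142, -0.0, -2.936]
contact_force: [0.8, 0.7, -1.0]
opening: 0.0331
gripper_force: 29.9
```

It clamped at 33.1 mm with the force up to 30 N. Lifting slowly.

>>> jog_arm(
  targets=[
    {"xyz":[0,0,-0.02],"yaw":0},
    {"xyz":[0,0,-0.04],"yaw":0},
    {"xyz":[0,0,-0.06],"yaw":0},
    {"xyz":[0,0,-0.06],"yaw":0},
    {"xyz":[0,0,-0.06],"yaw":0},
    {"xyz":[0,0,-0.06],"yaw":0},
    {"xyz":[0,0,-0.06],"yaw":0},
    {"xyz":[0,0,-0.06],"yaw":0},
  ],
)

```text
time_s: 17.08
tool_pos: [0.5188, 0.0837, 0.1147]
orientation: [-3.141, 0.001, -2.936]
contact_force: [0.1, 0.2, -0.7]
opening: 0.0328
gripper_force: 29.9
```

>>> jog_arm(
  targets=[
    {"xyz":[0,0,-0.08],"yaw":0},
    {"xyz":[0,0,-0.1],"yaw":0},
    {"xyz":[0,0,-0.1],"yaw":0},
    {"xyz":[0,0,-0.1],"yaw":0},
    {"xyz":[0,0,-0.1],"yaw":0},
    {"xyz":[0,0,-0.1],"yaw":0},
    {"xyz":[0,0,-0.06],"yaw":0},
    {"xyz":[0,0,-0.03],"yaw":0},
  ],
)

```text
time_s: 17.75
tool_pos: [0.5195, 0.0837, 0.196]
orientation: [-3.141, 0.003, -2.936]
contact_force: [0.6, 0.4, -1.6]
opening: 0.0333
gripper_force: 29.9
```

>>> jog_arm(
  targets=[
    {"xyz":[0,0,0],"yaw":0},
    {"xyz":[0,0,0],"yaw":0},
    {"xyz":[0,0,0],"yaw":0},
    {"xyz":[0,0,0],"yaw":0},
    {"xyz":[0,0,0],"yaw":0},
    {"xyz":[0,0,0],"yaw":0},
  ],
)

```text
time_s: 18.25
tool_pos: [0.5182, 0.0837, 0.1934]
orientation: [3.141, -0.001, -2.936]
contact_force: [-0.1, -1.2, -2.2]
opening: 0.0327
gripper_force: 29.9
```

```bash
python3 - <<'E'
from h import *
print(telemetry.sense()['tool_pos'])
d=cam('scene','s7.png');V=world(d)
m=(np.hypot(V[...,0]-.612,V[...,1]-.104)<.05)&(V[...,2]>.09)
vv,uu=np.where(m);print('pix',uu.min(),uu.max(),vv.min(),vv.max(),'z',V[m][:,2].min(),V[m][:,2].max())
u,v=int(uu.mean()),int(vv.mean());a=cv2.imread('pics/s7.png')[max(0,v-60):v+90,max(0,u-110):u+90]
cv2.imwrite('pics/c7.png',cv2.resize(a,None,fx=3.5,fy=3.5,interpolation=2))
E
```

```text
[0.51823444 0.0836605  0.19343794]
pix 355 373 166 193 z 0.17517451790587968 0.22902488961891732
```

View pics/c7.png

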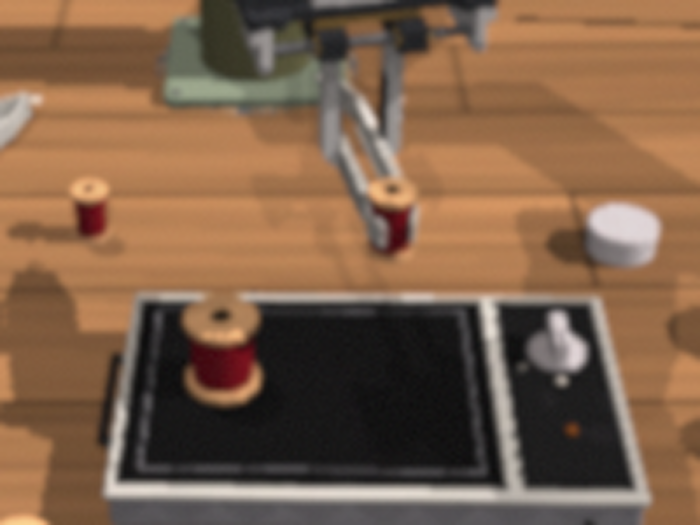

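The spool hangs upright in the tongs at (392,215), with its foot about 130 mm above the tray. The reel is unmoved and the switch points to the dot (OFF), so I'm handing in.

```bash
python3 -c "
from h import *
print(manip.job_done())"
```

```text
the job is handed in; nothing more can be done
None
```

The job is handed in, with no verdict returned: the switch is at OFF, and the tongs hold the spool upright and level about 13 cm above the tray, with the reel unmoved.

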